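# Hold the iron's gate open

## Robot

A 6-joint arm with a two-finger parallel gripper is mounted at the origin on the work surface. World frame = base frame: x ahead of the robot, y to its left, z up, the work surface at z = 0. Lengths are in mm, angles in rad, forces in N, time in s.
With the tool pointing down it reaches from about 400 to 925 mm from the base axis. Payload 12.5 kg.
Tool frame: the origin (TCP) lies between the finger pads; the fingertips stand 11 mm ahead of it and the grasp point (between the pads) lies 8 mm behind it; y points along the fingers, x is the direction in which the jaws open and shut, and the axes are right-handed (so a half turn about y gives the same grasp; the last joint's range is limited). The gripper opens to 95 mm and grips with 3 to 60 N. Pads are 20 mm wide; open, the fingers measure 119 mm over their backs; the gripper's body (75 mm by 180 mm) begins 59 mm behind the grasp point.
Start: joints at [1.097, 0.491, 1.559, -0, 1.092, -0.106], TCP at [224.711, 583.224, 225.661] pointing down, gripper open.
Joint ranges: [-3.1, 3.1], [-0.84, 2.19], [0.05, 2.79], [-1.13, 4.28], [0.06, 2.93], [-2.69, 2.69]. Speed limits (rad/s): [2.22, 2.22, 2.79, 3.14, 3.14, 3.14].

## Interface

Orientations are given as [roll, pitch, yaw] about the fixed x, y, z axes, in that order (R = Rz(yaw) Ry(pitch) Rx(roll)).
In Python, from cell import env gives the robot as it stands.
- The arm moves only by the tool jog_arm, never from a script. Its argument "series" is a list of rows, each an object of numbers: "dx", "dy", "dz": the shift along the world's x, y, z in m; "rx", "ry", "rz": the turn, a rotation vector about the world's x, y, z in degrees; "gripper": the opening, from 0 (shut) to 1 (fully open). A call has 1 to 12 rows; each row shifts and turns the commanded pose from where the row before left it; what a row does not reach is not made up. A row lasts 1/10 s, in which the tool goes at most 50 mm and 8.59 degrees, less where a joint would pass 70% of its speed; a pose out of reach is approached as far as the arm can. A call is refused whole if a number of a shift passes 0.05 or a number of a turn 8.59, either way. A call with a gripper value outside its range is refused whole. The fingers move at their own pace and stop on an object; the grip force is fixed at half the most. Time passes only in rows, so rows that do not move let the fingers close. It gives the time, the measured TCP pose, the force and the opening at its end, in the units of the state.
- env.state(): the state, without advancing time (a new reading comes with each control period).
- env.read_camera(name): name is "scene" or "top" or "wrist"; returns the picture (400x640x3 uint8, red, green, blue); there is no depth.
- env.camera_info(name): a dict with "camera_matrix" (3x3 intrinsics, pixels), "R" (3x3) and "t" (3): a world point X has camera coordinates R X + t; the wrist camera has in their place "mount" (4x4, takes a point from camera to tool coordinates, whose origin is the TCP and whose axes are the tool frame's). Camera axes: x right, y down, z forward; pixel columns grow to the right and rows downward; lengths in mm; the calibration is good to about 2 mm. The wrist camera is an equidistant fisheye: a pixel r from the principal point sees the ray r / f radians off the axis. A picture is of the moment at which its call begins: read the wrist's pose just before it. camera_info takes no time and is no camera call.
- env.job_done(): hands the job in, once; it reports no verdict.
The state is a dict: "t": time; "joints": joint angles; "qvel": joint speeds; "tau": joint torques, N m; "eef_pos": TCP position; "tcp_rot": TCP orientation; "ft_force": force on the tool from outside, world axes, zero at the start; "moment": the same for the moment, N m; "opening": opening from 0.0 (shut) to 1.0 (fully open).
Only numpy, scipy, OpenCV 4.12 (cv2) and the standard library are available. Lean on these libraries where they do the work, as an engineer would, in place of code of your own. Each camera call takes 0.05 s, during which the arm holds its last target.

## Task

See which of the rack's two gated bays has the electric iron in it; on that bay's gate squeeze the catch nearest the hinge fully together first, then squeeze the other catch, so that both stay released. Then take the gate by its upright handle, swing it out past its detent until it stands wide open, about square to the rack, and finish while still holding it there: its spring would swing it back. Leave the other gate and its catches shut, and do not shift the iron, the clapper or the things around.

Things in the scene. Friction and masses are not known exactly. Their poses are not given: they have to be found in the camera images.
- rack: plywood rack, fixed, 396 wide x 280 deep, two open-topped bays; origin on the table under the middle of its front; x points into it, away from the robot, y along its front to the robot's left. Left bay y>0, right bay y<0. Header bar over the front (top 140 high) carries four catches. Each bay has a barred gate in front, hinged at the rack's outer side. Apron 10 thick, 105 in front of it
- iron_center (a point): centre of the electric iron (steel pointed sole 110 wide, about 200 long, black arched handle 119 high, 1.1 kg), half-way up, standing in the left or the right bay; the other bay holds a wooden clapper
- clapper_center (a point): centre of the wooden clapper block (200 x 70 x 50) in the bay without the iron
- gate_l (a joint): angle of the left gate (rad): 0 shut, grows as it swings out to the robot, 1.57 square to the front, stop at 1.65. A spring pulls it shut (about 0.7 N at the handle shut, 3 N wide). At about 0.45 to 0.75 it rides over its detent, a sprung steel dome in the apron (about 3 N more at the handle). Locked (up to 0.1 play) until both its catches are released
- gate_l_handle (a point): grip point, 128 above the table, of the left gate's handle: upright round black pin, diameter 14, from 85 to 150 high, 60 in front of the gate on a flat arm (top 95 high); moves with the gate. Shut, it lies 60 towards rack -x and 110 towards rack -y from the hinge axis
- gate_l_hinge (a point): the left gate's upright hinge axis, fixed to the rack, at the height of the handle's grip point; the left gate opens turning clockwise seen from above
- catch_l_hinge (a joint): travel of the left gate's catch nearest its hinge (m): 0 locked, 0.012 fully squeezed; friction of about 6 N keeps it where it is left, so it stays released
- post_l_hinge: that catch's fixed post; origin where to squeeze: midway between post and tab once squeezed, 162 above the table. Post and tab are upright steel plates, 7 thick along rack y, 18 wide along rack x, tops 177 high, feet to 147. Post's outer face 11 from the origin towards rack -y; tab's outer face on the other side, 23 off when locked, 11 when squeezed. Axes as the rack's
- catch_l_free (a joint): travel of the left gate's catch nearest the middle of the rack (its free end) (m): 0 locked, 0.012 fully squeezed; friction of about 6 N keeps it where it is left, so it stays released
- post_l_free: that catch's fixed post; origin where to squeeze: midway between post and tab once squeezed, 162 above the table. Post and tab are upright steel plates, 7 thick along rack y, 18 wide along rack x, tops 177 high, feet to 147. Post's outer face 11 from the origin towards rack -y; tab's outer face on the other side, 23 off when locked, 11 when squeezed. Axes as the rack's
- gate_r (a joint): angle of the right gate (rad): 0 shut, grows as it swings out to the robot, 1.57 square to the front, stop at 1.65. A spring pulls it shut (about 0.7 N at the handle shut, 3 N wide). At about 0.45 to 0.75 it rides over its detent, a sprung steel dome in the apron (about 3 N more at the handle). Locked (up to 0.1 play) until both its catches are released
- gate_r_handle (a point): grip point, 128 above the table, of the right gate's handle: upright round black pin, diameter 14, from 85 to 150 high, 60 in front of the gate on a flat arm (top 95 high); moves with the gate. Shut, it lies 60 towards rack -x and 110 towards rack +y from the hinge axis
- gate_r_hinge (a point): the right gate's upright hinge axis, fixed to the rack, at the height of the handle's grip point; the right gate opens turning anticlockwise seen from above
- catch_r_hinge (a joint): travel of the right gate's catch nearest its hinge (m): 0 locked, 0.012 fully squeezed; friction of about 6 N keeps it where it is left, so it stays released
- post_r_hinge: that catch's fixed post; origin where to squeeze: midway between post and tab once squeezed, 162 above the table. Post and tab are upright steel plates, 7 thick along rack y, 18 wide along rack x, tops 177 high, feet to 147. Post's outer face 11 from the origin towards rack +y; tab's outer face on the other side, 23 off when locked, 11 when squeezed. Axes as the rack's
- catch_r_free (a joint): travel of the right gate's catch nearest the middle of the rack (its free end) (m): 0 locked, 0.012 fully squeezed; friction of about 6 N keeps it where it is left, so it stays released
- post_r_free: that catch's fixed post; origin where to squeeze: midway between post and tab once squeezed, 162 above the table. Post and tab are upright steel plates, 7 thick along rack y, 18 wide along rack x, tops 177 high, feet to 147. Post's outer face 11 from the origin towards rack +y; tab's outer face on the other side, 23 off when locked, 11 when squeezed. Axes as the rack's
- spool_front: bystander: small wooden thread spool (36 across, 50 tall) standing in front of the rack between the gates; origin under it
- cone: bystander: grey thread cone, 64 across, 135 tall; origin under it
- shears: bystander: steel tailor's shears, 250 long, lying; origin at table height near the pivot
- button_jar: bystander: clear jar with metal lid, 68 across, 90 tall; origin under it
- chalk_box: bystander: cardboard box 90 x 60 x 30; origin under it
- curve: bystander: thin wooden pattern curve, 350 long, lying; origin under its middle
- spool_side: bystander: pale spool, 36 across, 60 tall; origin under it
Things that resemble listed ones, but are neither listed nor needed, are in the scene too. What is shaped like the part that bears iron_center but orange is not meant.

How it is judged (in metres and radians):
On the way, in this order (a step that is already met when the one before it is completed fails the run):
1. the hinge-side catch of the iron's bay is squeezed home between the fingers (((y of iron_center in the frame of rack above 0 m and value of joint catch_l_hinge above 0.01 m and contact force between the fingers and post_l_hinge above 1 N and contact force between the fingers and catch_l_hinge above 1 N) or (y of iron_center in the frame of rack below 0 m and value of joint catch_r_hinge above 0.01 m and contact force between the fingers and post_r_hinge above 1 N and contact force between the fingers and catch_r_hinge above 1 N))), for 0.1 s.
2. then its other catch is squeezed home (((y of iron_center in the frame of rack above 0 m and value of joint catch_l_free above 0.01 m and contact force between the fingers and post_l_free above 1 N and contact force between the fingers and catch_l_free above 1 N) or (y of iron_center in the frame of rack below 0 m and value of joint catch_r_free above 0.01 m and contact force between the fingers and post_r_free above 1 N and contact force between the fingers and catch_r_free above 1 N))), for 0.1 s.
3. the gate is past its detent (((y of iron_center in the frame of rack above 0 m and value of joint gate_l above 0.85 rad) or (y of iron_center in the frame of rack below 0 m and value of joint gate_r above 0.85 rad))), for 0.1 s.
At the end, for the whole second after the job is handed in: The gate of the bay with the iron stands open more than 1.2 rad, at rest (under 0.15 rad/s), the fingers still bearing on it with more than 0.8 N; both its catches are released (over 9 mm); the other bay's catches (under 4 mm) and gate (under 0.08 rad) are shut (((y of iron_center in the frame of rack above 0 m and value of joint gate_l above 1.2 rad and value of joint each of catch_l_hinge, catch_l_free above 0.009 m and contact force between the fingers and gate_l above 0.8 N and velocity of joint gate_l between -0.15 and 0.15 rad/s and value of joint each of catch_r_hinge, catch_r_free below 0.004 m and value of joint gate_r below 0.08 rad) or (y of iron_center in the frame of rack below 0 m and value of joint gate_r above 1.2 rad and value of joint each of catch_r_hinge, catch_r_free above 0.009 m and contact force between the fingers and gate_r above 0.8 N and velocity of joint gate_r between -0.15 and 0.15 rad/s and value of joint each of catch_l_hinge, catch_l_free below 0.004 m and value of joint gate_l below 0.08 rad))); the arm keeps its last pose, push and grip.
It fails at once if the second catch is released while the hinge-side catch is still locked ((y of iron_center in the frame of rack above 0 m and value of joint catch_l_free above 0.006 m and value of joint catch_l_hinge below 0.006 m) or (y of iron_center in the frame of rack below 0 m and value of joint catch_r_free above 0.006 m and value of joint catch_r_hinge below 0.006 m)).
It fails at once if a catch or the gate of the other bay is worked ((y of iron_center in the frame of rack above 0 m and (value of joint any of catch_r_hinge, catch_r_free above 0.006 m or value of joint gate_r above 0.12 rad)) or (y of iron_center in the frame of rack below 0 m and (value of joint any of catch_l_hinge, catch_l_free above 0.006 m or value of joint gate_l above 0.12 rad))).
It fails at once if the iron, the clapper or a bystander is shifted by more than 30 mm (distance of any of iron_center, clapper_center, spool_front, cone, shears, button_jar, chalk_box, curve, spool_side from where it was at the start of the episode above 0.03 m).
It also fails if it takes over 51 s, if anything falls off the work surface, if the arm or the gripper's body presses on something with over 40 N, if the wrist force passes 120 N, or if a joint passes its speed limit or range.

## Working session

There is one attempt and no reset: what is moved stays moved. The work goes in short steps, Python scripts to look and compute and a tool call to move; the robot and the scene stay as the last step left them, time stands still between calls to the robot, and variables do not carry over. Pictures are saved under pics/ and viewed, and the job is handed in when it is done.

Besides the shell and the picture viewer there is one more tool, called after "Emit:" as a command line: name --argument value ..., lists and objects as JSON in quotes. jog_arm: Moves the arm, as the interface text tells. Its arguments: {"type":"object","properties":{"series":{"type":"array"}},"required":["series"]}

```bash
ls; mkdir -p pics; python3 - <<'E'
from cell import env
import cv2
print(env.state())
for n in ["scene","top","wrist"]:
    im=env.read_camera(n); cv2.imwrite(f"pics/{n}0.png",im[:,:,::-1]); print(n,env.camera_info(n))
E
```

```text
pics
{'t': 0.0, 'joints': array([ 1.09742280e+00,  4.91573711e-01,  1.55944364e+00, -7.20073862e-06,
        1.09168864e+00, -1.05581974e-01]), 'qvel': array([-0.00139924,  0.00046497, -0.00055678,  0.00063627,  0.00011245,
        0.00027448]), 'tau': array([ 2.88718649e-03, -6.12657523e+01, -2.58189923e+01,  6.93963538e-02,
        4.80601320e-02, -1.14614941e-04]), 'eef_pos': array([224.58853301, 583.01178831, 225.0549468 ]), 'tcp_rot': array([-1.57068535e+00,  1.10780863e-03,  1.20300816e+00]), 'ft_force': array([-0.23598914,  0.59345313, -0.22247805]), 'moment': array([ 0.04084294, -0.01024041, -0.03083036]), 'opening': 1.001701093658342}
scene {'camera_matrix': array([[468.10433588,   0.        , 327.37758842],
       [  0.        , 468.10433588, 203.35352861],
       [  0.        ,   0.        ,   1.        ]]), 'R': array([[-0.01634869,  0.99984648, -0.00630353],
       [ 0.84243352,  0.01037857, -0.53870033],
       [-0.53855221, -0.01411735, -0.84247387]]), 't': array([ -97.34891888, -383.45893445, 1774.70771707])}
top {'camera_matrix': array([[367.54271502,   0.        , 3
[... 157 characters left out ...]
 0.00329302],
       [-0.99610314,  0.01299044, -0.08723406],
       [ 0.08718306, -0.00444288, -0.9961824 ]]), 't': array([  84.30375418,  577.9415388 , 1288.43094679])}
wrist {'camera_matrix': array([[309.70691629,   0.        , 317.84583755],
       [  0.        , 309.70691629, 205.0053931 ],
       [  0.        ,   0.        ,   1.        ]]), 'mount': array([[ 9.99999701e-01,  7.02210752e-04,  3.23570709e-04,
         5.64517810e-01],
       [-1.20873655e-04, -2.71365209e-01,  9.62476446e-01,
        -1.60665043e+02],
       [ 7.63667142e-04, -9.62476197e-01, -2.71365043e-01,
         7.55320178e+01],
       [ 0.00000000e+00,  0.00000000e+00,  0.00000000e+00,
         1.00000000e+00]])}
```

View pics/scene0.png

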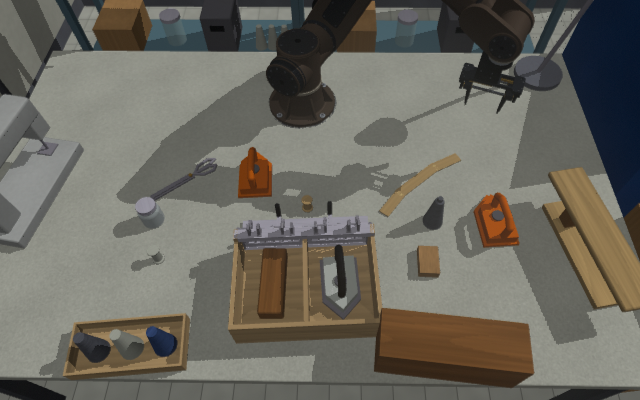

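View pics/top0.png

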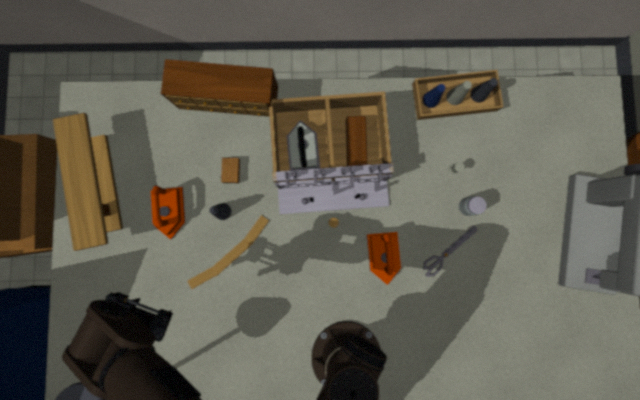

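View pics/wrist0.png

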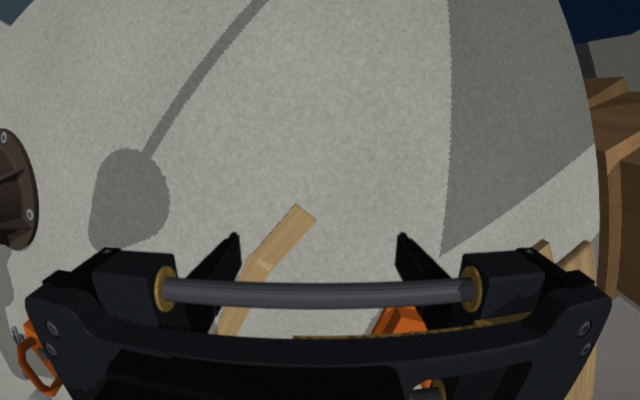

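```bash
python3 - <<'E'
import cv2
a=cv2.imread("pics/scene0.png")[195:345,220:400]; cv2.imwrite("pics/s_crop.png",cv2.resize(a,None,fx=4.4,fy=4,interpolation=2) if 0 else cv2.resize(a,(720,600),interpolation=2))
a=cv2.imread("pics/top0.png")[85:240,255:405]; cv2.imwrite("pics/t_crop.png",cv2.resize(a,(580,600),interpolation=2))
E
```

```text
(no output)
```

View pics/s_crop.png

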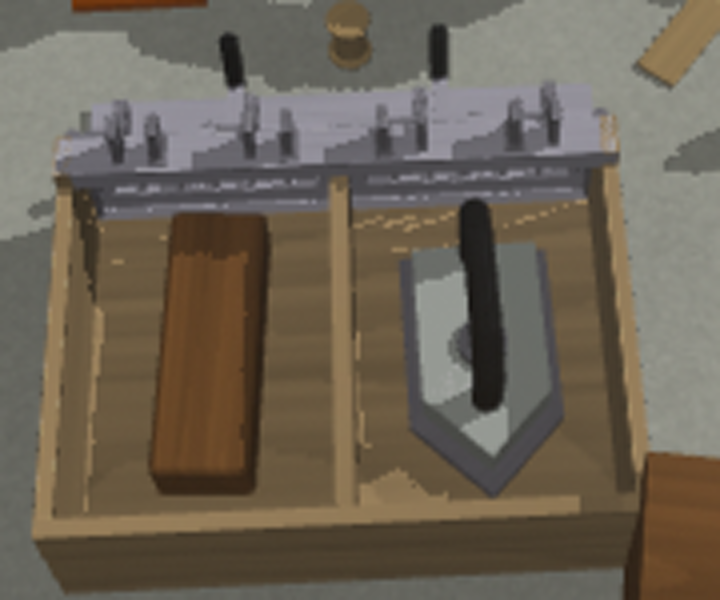

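View pics/t_crop.png

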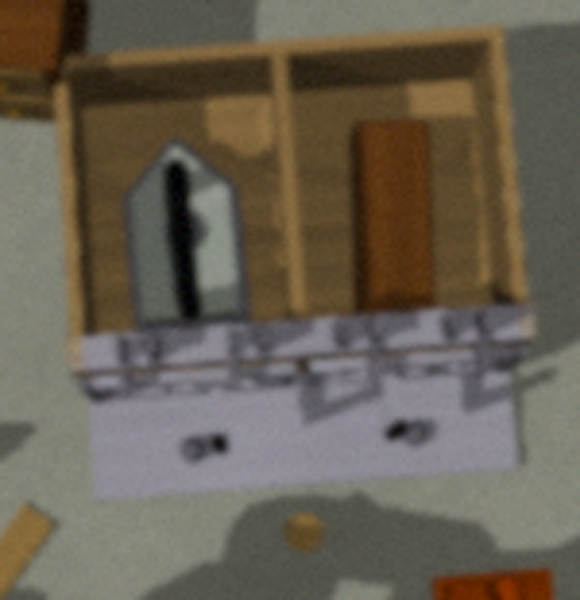

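```bash
cat > h.py <<'E'
from cell import env
import numpy as np, cv2
from scipy.spatial.transform import Rotation as Ro
def ray(n,uv):
    c=env.camera_info(n);K=c["camera_matrix"];R=c["R"];t=c["t"]
    d=R.T@np.linalg.inv(K)@np.array([uv[0],uv[1],1.]);o=-R.T@t
    return o,d/np.linalg.norm(d)
def wray(uv,pos,rpy):
    c=env.camera_info("wrist");K=c["camera_matrix"];M=c["mount"]
    v=np.array([uv[0]-K[0,2],uv[1]-K[1,2]])/K[0,0];r=np.linalg.norm(v)
    dc=np.array([*(np.sin(r)*v/r),np.cos(r)]) if r>1e-9 else np.array([0,0,1.])
    R=Ro.from_euler("xyz",rpy).as_matrix()
    return R@M[:3,3]+pos, R@M[:3,:3]@dc
def wproj(X,pos,rpy):
    c=env.camera_info("wrist");K=c["camera_matrix"];M=c["mount"]
    R=Ro.from_euler("xyz",rpy).as_matrix()
    p=M[:3,:3].T@(R.T@(np.asarray(X,float)-pos)-M[:3,3])
    th=np.arctan2(np.hypot(p[0],p[1]),p[2]);ph=np.arctan2(p[1],p[0])
    return K[0,0]*th*np.cos(ph)+K[0,2],K[0,0]*th*np.sin(ph)+K[1,2]
def onz(od,z):
    o,d=od; return o+d*(z-o[2])/d[2]
def tri(rays):
    A=0;b=0
    for o,d in rays:
        P=np.eye(3)-np.outer(d,d);A=A+P;b=b+P@o
    x=np.linalg.solve(A,b); return x,[np.linalg.norm((np.eye(3)-np.outer(d,d))@(x-o)) for o,d in rays]
E
python3 - <<'E'
from h import *
np.set_printoptions(precision=1,suppress=True)
S=lambda x,y:(220+x/4,195+y/4)
T=lambda x,y:(255+x/580*150,85+y/600*155)
for p in [(122,102),(152,116),(250,95),(287,112),(382,108),(421,90),(515,100),(549,84)]:
    print("plate",onz(ray("scene",S(*p)),177))
print("hdlR",onz(ray("scene",S(229,36)),150),onz(ray("top",T(395,434)),150))
print("hdlL",onz(ray("scene",S(439,27)),150),onz(ray("top",T(221,443)),150))
print("apron corners top z10",[onz(ray("top",T(*p)),10) for p in [(96,498),(520,465)]])
print("rack front-bottom? back-top corners z?",[onz(ray("top",T(*p)),100) for p in [(65,62),(500,30),(75,370),(533,335)]])
print("spool",onz(ray("top",T(303,530)),25))
E
```

```text
plate [ 625.7 -103.2  177. ]
plate [636.6 -81.4 177. ]
plate [619.  -15.3 177. ]
plate [632.2  11.  177. ]
plate [628.2  76.1 177. ]
plate [613.5 102.6 177. ]
plate [620.7 167.5 177. ]
plate [607.6 191.1 177. ]
hdlR [553.8 -37.3 150. ] [551.7 -36.7 150. ]
hdlL [544.2 114.1 150. ] [546.1 108.8 150. ]
apron corners top z10 [array([506. , 228.7,  10. ]), array([ 531.5, -166.7,   10. ])]
rack front-bottom? back-top corners z? [array([890.9, 245. , 100. ]), array([ 915.5, -143.3,  100. ]), array([615. , 236.7, 100. ]), array([ 640.7, -164.5,  100. ])]
spool [473.7  37.2  25. ]
```

Emit:
jog_arm --series '[{"dz":0.04},{"dx":0.034,"dy":-0.034,"rz":2.25},{"dx":0.034,"dy":-0.034,"rz":2.25},{"dx":0.034,"dy":-0.034,"rz":2.25},{"dx":0.034,"dy":-0.034,"rz":2.25},{"dx":0.034,"dy":-0.034,"rz":2.25},{"dx":0.034,"dy":-0.034,"rz":2.25},{"dx":0.034,"dy":-0.034,"rz":2.25},{"dx":0.034,"dy":-0.034,"rz":2.25},{"dx":0.034,"dy":-0.034,"rz":2.25},{"dx":0.034,"dy":-0.034,"rz":2.25},{"dx":0.034,"dy":-0.034,"rz":2.25}]'

```text
$.series[0]: bad value
```

Emit:
jog_arm --series '[{"dx":0.035,"dy":-0.034},{"dx":0.035,"dy":-0.034},{"dx":0.03,"dy":-0.02},{},{}]'

```text
$.series[0]: bad value
```

```bash
python3 - <<'E'
from h import *
s=env.state(); print(s['t'],s['eef_pos'],s['tcp_rot'],s['joints'])
im=env.read_camera("wrist"); cv2.imwrite("pics/w1.png",im[:,:,::-1]); np.save("w1.npy",np.r_[s['eef_pos'],s['tcp_rot']])
E
```

```text
0.15 [224.62539591 583.05223732 225.19967302] [-1.57068850e+00  8.22882669e-04  1.20296604e+00] [ 1.09738839e+00  4.91403460e-01  1.55933055e+00  2.31069590e-05
  1.09168831e+00 -1.05588273e-01]
```

View pics/w1.png

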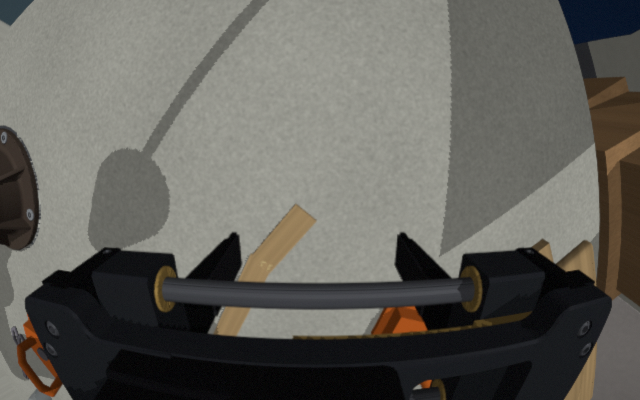

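Emit:
jog_arm --series '[{"dx":0,"dy":0,"dz":0.04,"rx":0,"ry":0,"rz":0,"gripper":1}]'

```text
t: 0.3
eef_pos: [224.0, 581.7, 261.4]
tcp_rot: [-1.57, 0.009, 1.203]
ft_force: [0.7, 0.4, -0.0]
opening: 0.998
```

Emit:
jog_arm --series '[{"dx":0.034,"dy":-0.034,"dz":0,"rx":0,"ry":0,"rz":2.25,"gripper":1},{"dx":0.034,"dy":-0.034,"dz":0,"rx":0,"ry":0,"rz":2.25,"gripper":1},{"dx":0.034,"dy":-0.034,"dz":0,"rx":0,"ry":0,"rz":2.25,"gripper":1},{"dx":0.034,"dy":-0.034,"dz":0,"rx":0,"ry":0,"rz":2.25,"gripper":1},{"dx":0.034,"dy":-0.034,"dz":0,"rx":0,"ry":0,"rz":2.25,"gripper":1},{"dx":0.034,"dy":-0.034,"dz":0,"rx":0,"ry":0,"rz":2.25,"gripper":1},{"dx":0.034,"dy":-0.034,"dz":0,"rx":0,"ry":0,"rz":2.25,"gripper":1},{"dx":0.034,"dy":-0.034,"dz":0,"rx":0,"ry":0,"rz":2.25,"gripper":1},{"dx":0.034,"dy":-0.034,"dz":0,"rx":0,"ry":0,"rz":2.25,"gripper":1},{"dx":0.034,"dy":-0.034,"dz":0,"rx":0,"ry":0,"rz":2.25,"gripper":1},{"dx":0.034,"dy":-0.034,"dz":0,"rx":0,"ry":0,"rz":2.25,"gripper":1}]'

```text
t: 1.4
eef_pos: [599.8, 207.5, 265.6]
tcp_rot: [-1.571, -0.0, 1.636]
ft_force: [1.0, 0.4, -0.8]
opening: 1.001
```

Emit:
jog_arm --series '[{"dx":0.035,"dy":-0.034,"dz":0,"rx":0,"ry":0,"rz":0,"gripper":1},{"dx":0.035,"dy":-0.034,"dz":0,"rx":0,"ry":0,"rz":0,"gripper":1},{"dx":0.03,"dy":-0.02,"dz":0,"rx":0,"ry":0,"rz":0,"gripper":1},{"dx":0,"dy":0,"dz":0,"rx":0,"ry":0,"rz":0,"gripper":1},{"dx":0,"dy":0,"dz":0,"rx":0,"ry":0,"rz":0,"gripper":1}]'

```text
t: 1.9
eef_pos: [698.7, 120.7, 264.8]
tcp_rot: [-1.569, -0.0, 1.634]
ft_force: [0.3, 0.5, -0.2]
opening: 0.999
```

```bash
python3 - <<'E'
from h import *
s=env.state(); print(s['t'],s['eef_pos'],s['tcp_rot'],s['joints'])
im=env.read_camera("wrist"); cv2.imwrite("pics/w2.png",im[:,:,::-1]); np.save("w2.npy",np.r_[s['eef_pos'],s['tcp_rot']])
E
```

```text
1.9 [698.70425686 120.72014209 264.7689125 ] [-1.56941226e+00 -2.60701241e-04  1.63380245e+00] [ 7.79093881e-02  5.87252067e-01  1.27545831e+00  2.93602900e-04
  1.28026231e+00 -1.55597755e+00]
```

View pics/w2.png

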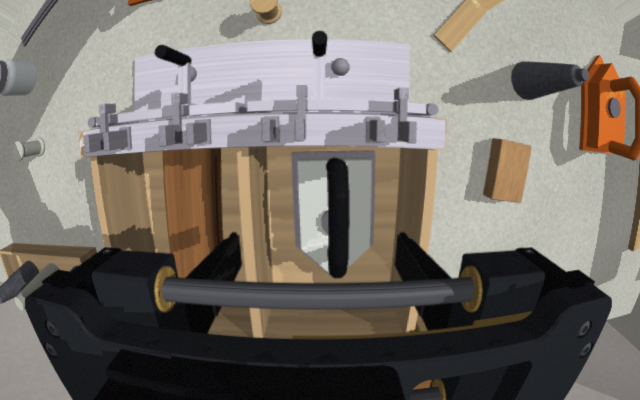

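```bash
python3 - <<'E'
import cv2
a=cv2.imread("pics/w2.png")[25:175,230:460]; cv2.imwrite("pics/w2c.png",cv2.resize(a,(798,520),interpolation=2))
E
```

```text
(no output)
```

View pics/w2c.png

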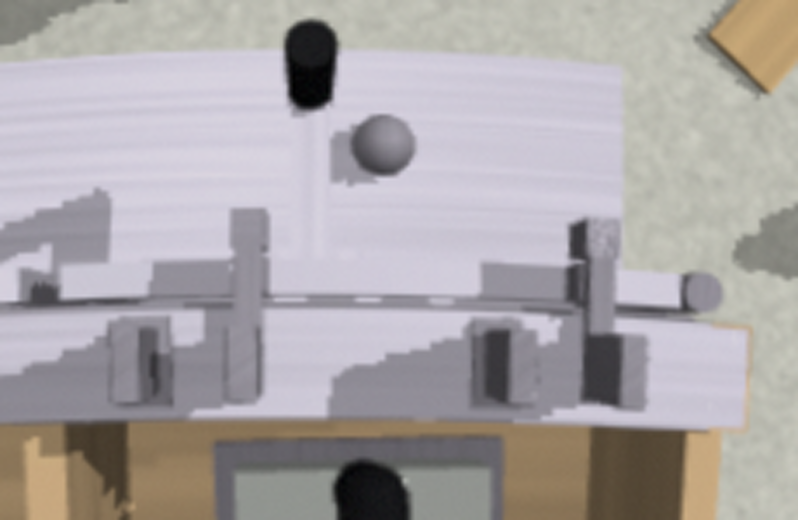

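```bash
python3 - <<'E'
from h import *
np.set_printoptions(precision=1,suppress=True)
w=np.load("w2.npy");pos,rpy=w[:3],w[3:]
C=lambda x,y:(230+x*230/798,25+y*150/520)
yaw=.0644
W=lambda p,z:onz(wray(C(*p),pos,rpy),z)
P={"pf_l":(112,365),"pf_r":(140,365),"tf_l":(228,365),"tf_r":(260,365),"ph_l":(508,365),"ph_r":(536,365),"th_l":(621,370),"th_r":(647,370),
"pf_b":(125,400),"pf_t":(125,333),"th_t":(635,337),"th_b":(635,407)}
for k,p in P.items(): print(k,W(p,177))
print("handleL top",W((311,45),150),"hinge pin?",W((702,292),128), "dome",W((384,145),15))
print("header edge back z140",W((10,420),140),W((740,428),140),"front",W((0,310),140),W((740,322),140))
print("apron front z10",W((20,60),10),W((620,65),10))
M=lambda u,v,z:onz(wray((u,v),pos,rpy),z)
print("handR",M(168,52,150),"dome R",M(190,75,15))
print("hinge R", M(88,120,128))
E
```

```text
pf_l [633.9  72.1 177. ]
pf_r [633.6  78.7 177. ]
tf_l [632.7  99.1 177. ]
tf_r [632.3 106.4 177. ]
ph_l [628.  163.7 177. ]
ph_r [627.3 170.3 177. ]
th_l [626.3 191.1 177. ]
th_r [625.6 197.6 177. ]
pf_b [642.   75.5 177. ]
pf_t [626.3  74.8 177. ]
th_t [618.1 193.8 177. ]
th_b [634.8 195.5 177. ]
handleL top [548.7 113.  150. ] hinge pin? [601.5 228.3 128. ] dome [550.  141.3  15. ]
header edge back z140 [651.2  37.7 140. ] [638.8 239.4 140. ] front [621.2  33.9 140. ] [609.2 236.  140. ]
apron front z10 [518.8  -1.9  10. ] [504.7 232.5  10. ]
handR [559.4 -30.4 150. ] dome R [564.2 -64.1  15. ]
hinge R [ 621.6 -151.5  128. ]
```

Emit:
jog_arm --series '[{"dx":-0.024,"dy":0.018,"dz":-0.015,"rx":0,"ry":0,"rz":0.15,"gripper":1},{"dx":-0.024,"dy":0.018,"dz":-0.015,"rx":0,"ry":0,"rz":0,"gripper":1},{"dx":-0.0235,"dy":0.018,"dz":-0.015,"rx":0,"ry":0,"rz":0,"gripper":1},{"dx":0,"dy":0,"dz":0,"rx":0,"ry":0,"rz":0,"gripper":1},{"dx":0,"dy":0,"dz":0,"rx":0,"ry":0,"rz":0,"gripper":1}]'

```text
t: 2.45
eef_pos: [626.6, 176.4, 221.5]
tcp_rot: [-1.572, -0.0, 1.64]
ft_force: [1.4, 0.3, 0.0]
opening: 1.005
```

```bash
python3 - <<'E'
from h import *
s=env.state(); print(s['t'],s['eef_pos'],s['tcp_rot'],s['joints'])
im=env.read_camera("wrist"); cv2.imwrite("pics/w3.png",im[:,:,::-1])
for X in ([627.2,174.7,162],[633.3,83.2,162]): print(wproj(X,s['eef_pos'],s['tcp_rot']))
E
```

```text
2.45 [626.62924    176.40163964 221.49999119] [-1.57161637e+00 -9.20818830e-05  1.63983866e+00] [ 1.72999763e-01  5.31945331e-01  1.49590000e+00  7.23320885e-06
  1.11292215e+00 -1.46684205e+00]
(np.float64(315.2366418558274), np.float64(222.54251389025475))
(np.float64(199.29576483812272), np.float64(221.31853652576297))
```

View pics/w3.png

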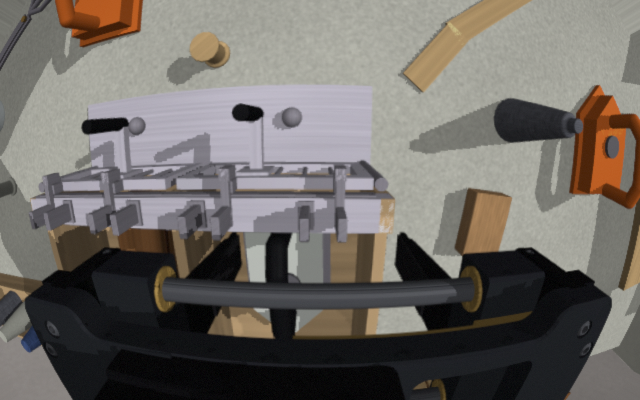

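Emit:
jog_arm --series '[{"dx":0.0005,"dy":-0.0015,"dz":-0.032,"rx":0,"ry":0,"rz":-0.2,"gripper":1},{"dx":0,"dy":0,"dz":-0.03,"rx":0,"ry":0,"rz":0,"gripper":1},{"dx":0,"dy":0,"dz":0,"rx":0,"ry":0,"rz":0,"gripper":1},{"dx":0,"dy":0,"dz":0,"rx":0,"ry":0,"rz":0,"gripper":1}]'

```text
t: 2.9
eef_pos: [628.4, 173.5, 159.5]
tcp_rot: [-1.571, -0.0, 1.634]
ft_force: [0.6, -0.9, 0.1]
opening: 1.0
```

Emit:
jog_arm --series '[{"dx":0,"dy":0,"dz":0,"rx":0,"ry":0,"rz":0,"gripper":0.6},{"dx":0,"dy":0,"dz":0,"rx":0,"ry":0,"rz":0,"gripper":0.45},{"dx":0,"dy":0,"dz":0,"rx":0,"ry":0,"rz":0,"gripper":0.45}]'

```text
t: 3.2
eef_pos: [628.1, 173.8, 159.8]
tcp_rot: [-1.573, -0.0, 1.634]
ft_force: [0.1, -0.3, 0.1]
opening: 0.802
```

```bash
python3 - <<'E'
from h import *
s=env.state(); print(s['t'],s['eef_pos'],s['tcp_rot'],s['opening'],s['ft_force'])
im=env.read_camera("wrist"); cv2.imwrite("pics/w4.png",cv2.resize(im[150:300,180:460,::-1],(784,420),interpolation=2))
E
```

```text
3.2 [628.0986304  173.76496152 159.81591361] [-1.57251110e+00 -2.48241033e-04  1.63414455e+00] 0.801727373460986 [ 0.05058595 -0.26050689  0.08961858]
```

View pics/w4.png

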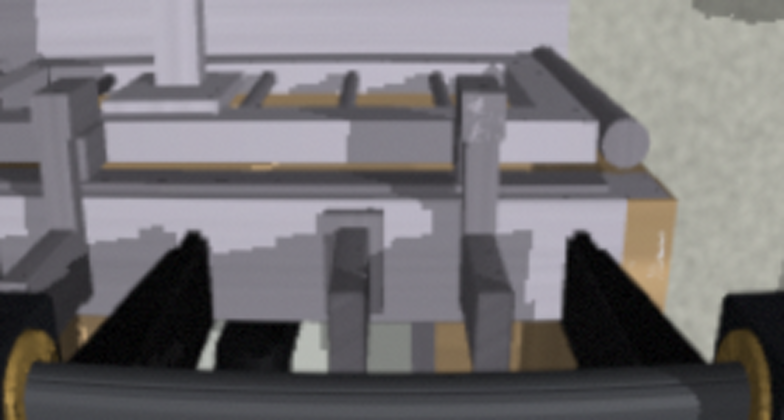

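Emit:
jog_arm --series '[{"dx":0,"dy":0.001,"dz":0,"rx":0,"ry":0,"rz":0,"gripper":0},{"dx":0,"dy":0,"dz":0,"rx":0,"ry":0,"rz":0,"gripper":0},{"dx":0,"dy":0,"dz":0,"rx":0,"ry":0,"rz":0,"gripper":0},{"dx":0,"dy":0,"dz":0,"rx":0,"ry":0,"rz":0,"gripper":0},{"dx":0,"dy":0,"dz":0,"rx":0,"ry":0,"rz":0,"gripper":0},{"dx":0,"dy":0,"dz":0,"rx":0,"ry":0,"rz":0,"gripper":0},{"dx":0,"dy":0,"dz":0,"rx":0,"ry":0,"rz":0,"gripper":0},{"dx":0,"dy":0,"dz":0,"rx":0,"ry":0,"rz":0,"gripper":0},{"dx":0,"dy":0,"dz":0,"rx":0,"ry":0,"rz":0,"gripper":0},{"dx":0,"dy":0,"dz":0,"rx":0,"ry":0,"rz":0,"gripper":0}]'

```text
t: 4.25
eef_pos: [627.8, 173.5, 158.6]
tcp_rot: [-1.57, 0.001, 1.634]
ft_force: [-0.1, -7.7, 1.3]
opening: 0.22
```

Emit:
jog_arm --series '[{"dx":0,"dy":-0.0005,"dz":0,"rx":0,"ry":0,"rz":0,"gripper":0},{"dx":0,"dy":0,"dz":0,"rx":0,"ry":0,"rz":0,"gripper":0},{"dx":0,"dy":0,"dz":0,"rx":0,"ry":0,"rz":0,"gripper":0}]'

```text
t: 4.55
eef_pos: [627.7, 173.5, 158.6]
tcp_rot: [-1.571, 0.001, 1.634]
ft_force: [-0.1, -5.7, 0.3]
opening: 0.218
```

```bash
python3 - <<'E'
from h import *
s=env.state(); print(s['t'],s['eef_pos'],s['tcp_rot'],s['opening'],s['ft_force'])
im=env.read_camera("wrist"); cv2.imwrite("pics/w5.png",cv2.resize(im[150:300,180:460,::-1],(784,420),interpolation=2))
E
```

```text
4.55 [627.74238583 173.45071642 158.60891426] [-1.57050500e+00  8.89999396e-04  1.63383131e+00] 0.21824090787332104 [-0.12317862 -5.69094409  0.33224377]
```

View pics/w5.png

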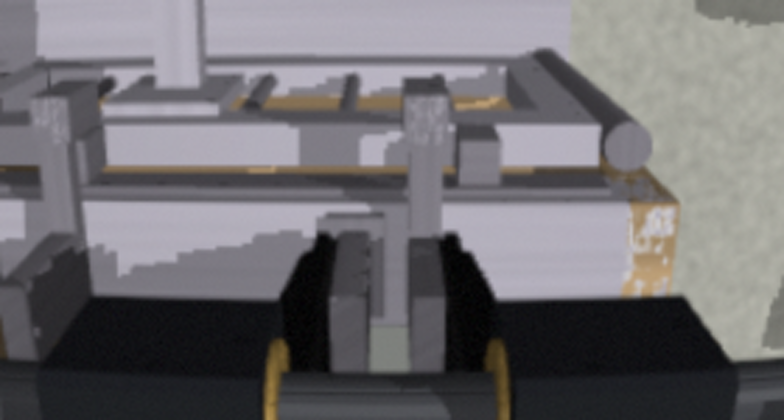

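Emit:
jog_arm --series '[{"dx":0,"dy":0,"dz":0,"rx":0,"ry":0,"rz":0,"gripper":1},{"dx":0,"dy":0,"dz":0,"rx":0,"ry":0,"rz":0,"gripper":1},{"dx":0,"dy":0,"dz":0,"rx":0,"ry":0,"rz":0,"gripper":1},{"dx":0,"dy":0,"dz":0,"rx":0,"ry":0,"rz":0,"gripper":1},{"dx":0,"dy":0,"dz":0.03,"rx":0,"ry":0,"rz":0,"gripper":1},{"dx":0,"dy":0,"dz":0.02,"rx":0,"ry":0,"rz":0,"gripper":1},{"dx":0.002,"dy":-0.03,"dz":0,"rx":0,"ry":0,"rz":0,"gripper":1},{"dx":0.002,"dy":-0.031,"dz":0,"rx":0,"ry":0,"rz":0,"gripper":1},{"dx":0.0015,"dy":-0.031,"dz":0,"rx":0,"ry":0,"rz":0,"gripper":1},{"dx":0,"dy":0,"dz":0,"rx":0,"ry":0,"rz":0,"gripper":1},{"dx":0,"dy":0,"dz":0,"rx":0,"ry":0,"rz":0,"gripper":1}]'

```text
t: 5.7
eef_pos: [633.3, 82.0, 208.7]
tcp_rot: [-1.571, -0.0, 1.633]
ft_force: [-0.1, 0.1, -0.4]
opening: 0.996
```

```bash
python3 - <<'E'
from h import *
s=env.state(); print(s['t'],s['eef_pos'],s['tcp_rot'],s['opening'],s['ft_force'])
im=env.read_camera("wrist"); cv2.imwrite("pics/w6.png",cv2.resize(im[100:300,140:500,::-1],(792,440),interpolation=2))
E
```

```text
5.7 [633.25447949  81.98343712 208.69663175] [-1.57083605e+00 -3.00680135e-04  1.63287906e+00] 0.9960150574646931 [-0.05363185  0.10300085 -0.39894107]
```

View pics/w6.png

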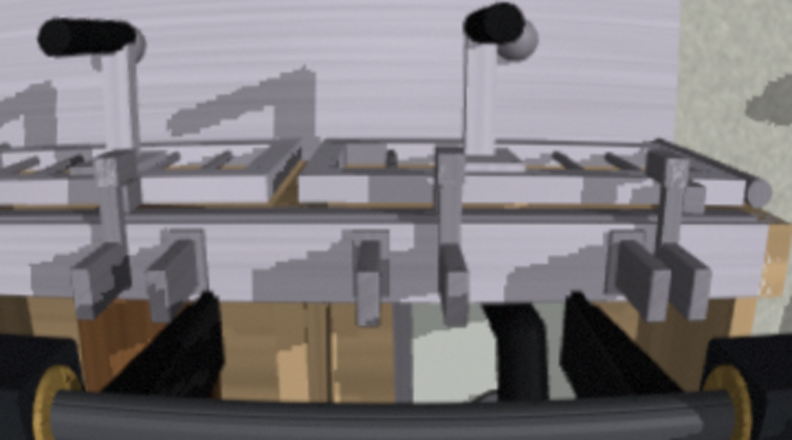

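Emit:
jog_arm --series '[{"dx":0,"dy":0,"dz":-0.03,"rx":0,"ry":0,"rz":0,"gripper":1},{"dx":0,"dy":0,"dz":-0.02,"rx":0,"ry":0,"rz":0,"gripper":1},{"dx":0,"dy":0,"dz":0,"rx":0,"ry":0,"rz":0,"gripper":1},{"dx":0,"dy":0,"dz":0,"rx":0,"ry":0,"rz":0,"gripper":0.6},{"dx":0,"dy":0,"dz":0,"rx":0,"ry":0,"rz":0,"gripper":0.6}]'

```text
t: 6.25
eef_pos: [633.7, 82.8, 159.9]
tcp_rot: [-1.573, -0.0, 1.635]
ft_force: [-0.6, -0.6, -0.4]
opening: 0.886
```

Emit:
jog_arm --series '[{"dx":0,"dy":0,"dz":0,"rx":0,"ry":0,"rz":0,"gripper":0},{"dx":0,"dy":0,"dz":0,"rx":0,"ry":0,"rz":0,"gripper":0},{"dx":0,"dy":0,"dz":0,"rx":0,"ry":0,"rz":0,"gripper":0},{"dx":0,"dy":0,"dz":0,"rx":0,"ry":0,"rz":0,"gripper":0},{"dx":0,"dy":0,"dz":0,"rx":0,"ry":0,"rz":0,"gripper":0},{"dx":0,"dy":0,"dz":0,"rx":0,"ry":0,"rz":0,"gripper":0},{"dx":0,"dy":0,"dz":0,"rx":0,"ry":0,"rz":0,"gripper":0},{"dx":0,"dy":0,"dz":0,"rx":0,"ry":0,"rz":0,"gripper":0},{"dx":0,"dy":0,"dz":0,"rx":0,"ry":0,"rz":0,"gripper":0},{"dx":0,"dy":0,"dz":0,"rx":0,"ry":0,"rz":0,"gripper":0}]'

```text
t: 7.25
eef_pos: [633.2, 81.6, 158.7]
tcp_rot: [-1.571, 0.001, 1.634]
ft_force: [-0.3, -5.1, 2.1]
opening: 0.217
```

```bash
python3 - <<'E'
from h import *
s=env.state(); print(s['t'],s['eef_pos'],s['tcp_rot'],s['opening'],s['ft_force'])
im=env.read_camera("wrist"); cv2.imwrite("pics/w7.png",cv2.resize(im[100:300,140:500,::-1],(792,440),interpolation=2))
E
```

```text
7.25 [633.23943903  81.60140446 158.7058802 ] [-1.57069821e+00  5.13870661e-04  1.63366842e+00] 0.21658799742450136 [-0.26367943 -5.0870759   2.11082782]
```

View pics/w7.png

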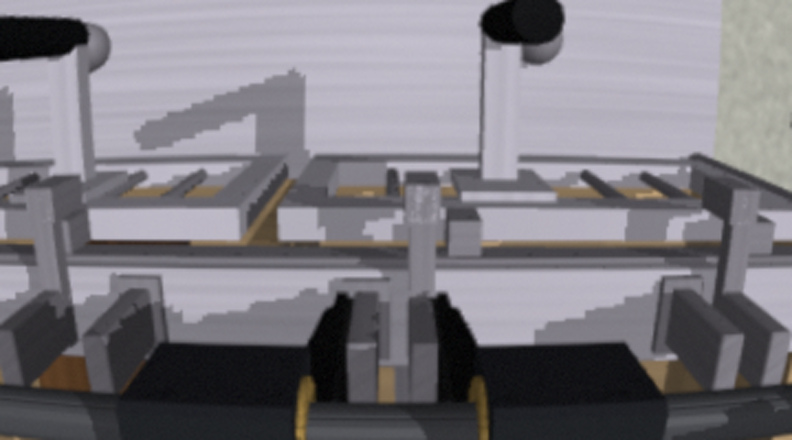

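Emit:
jog_arm --series '[{"dx":0,"dy":0,"dz":0,"rx":0,"ry":0,"rz":0,"gripper":1},{"dx":0,"dy":0,"dz":0,"rx":0,"ry":0,"rz":0,"gripper":1},{"dx":0,"dy":0,"dz":0,"rx":0,"ry":0,"rz":0,"gripper":1},{"dx":0,"dy":0,"dz":0,"rx":0,"ry":0,"rz":0,"gripper":1},{"dx":0,"dy":0,"dz":0.03,"rx":0,"ry":0,"rz":0,"gripper":1},{"dx":0,"dy":0,"dz":0.03,"rx":0,"ry":0,"rz":0,"gripper":1},{"dx":-0.028,"dy":0.01,"dz":0,"rx":0,"ry":0,"rz":0,"gripper":1},{"dx":-0.028,"dy":0.01,"dz":0,"rx":0,"ry":0,"rz":0,"gripper":1},{"dx":-0.028,"dy":0.0105,"dz":0,"rx":0,"ry":0,"rz":0,"gripper":1},{"dx":0,"dy":0,"dz":0,"rx":0,"ry":0,"rz":0,"gripper":1},{"dx":0,"dy":0,"dz":0,"rx":0,"ry":0,"rz":0,"gripper":1}]'

```text
t: 8.4
eef_pos: [549.5, 112.9, 219.1]
tcp_rot: [-1.572, -0.0, 1.635]
ft_force: [-0.2, -0.3, 0.1]
opening: 0.998
```

```bash
python3 - <<'E'
from h import *
s=env.state(); print(s['t'],s['eef_pos'],s['tcp_rot'],s['opening'],s['ft_force'])
im=env.read_camera("wrist"); cv2.imwrite("pics/w8.png",im[:,:,::-1])
print(wproj([548.7,113,150],s['eef_pos'],s['tcp_rot']))
im=env.read_camera("scene"); cv2.imwrite("pics/s8.png",cv2.resize(im[150:350,200:440,::-1],(720,600),interpolation=2))
E
```

```text
8.4 [549.49390626 112.92741053 219.14152031] [-1.57186119e+00 -4.99072722e-05  1.63477390e+00] 0.9984959853830921 [-0.21161849 -0.3084767   0.06661285]
(np.float64(317.7176916099945), np.float64(216.99176687027534))
```

View pics/w8.png

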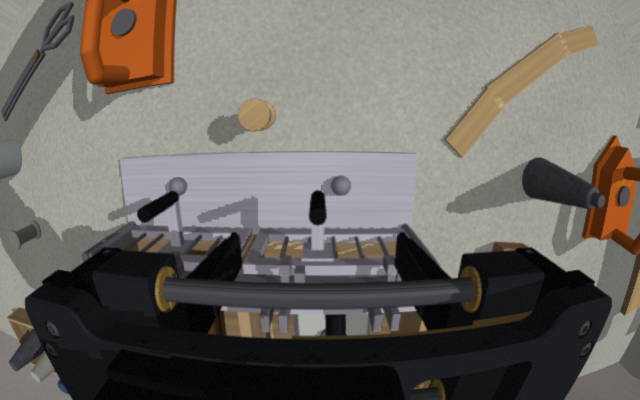

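View pics/s8.png

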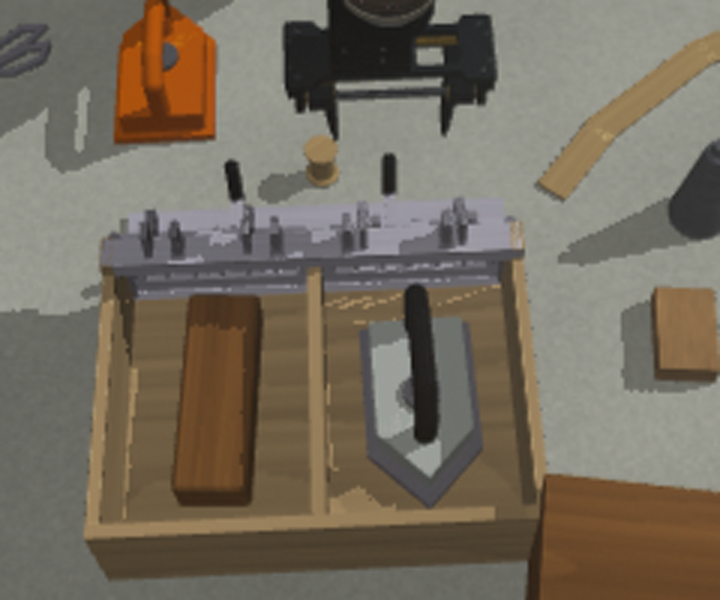

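Emit:
jog_arm --series '[{"dx":-0.0005,"dy":0,"dz":-0.03,"rx":0,"ry":0,"rz":0,"gripper":1},{"dx":0,"dy":0,"dz":-0.03,"rx":0,"ry":0,"rz":0,"gripper":1},{"dx":0,"dy":0,"dz":-0.02,"rx":0,"ry":0,"rz":0,"gripper":1},{"dx":0,"dy":0,"dz":-0.017,"rx":0,"ry":0,"rz":0,"gripper":1},{"dx":0,"dy":0,"dz":0,"rx":0,"ry":0,"rz":0,"gripper":0.5},{"dx":0,"dy":0,"dz":0,"rx":0,"ry":0,"rz":0,"gripper":0.4},{"dx":0,"dy":0,"dz":0,"rx":0,"ry":0,"rz":0,"gripper":0.4}]'

```text
t: 9.2
eef_pos: [549.4, 112.6, 122.5]
tcp_rot: [-1.572, -0.0, 1.634]
ft_force: [0.1, 0.0, -0.9]
opening: 0.801
```

```bash
python3 - <<'E'
from h import *
s=env.state(); print(s['t'],s['eef_pos'],s['tcp_rot'],s['opening'],s['ft_force'])
im=env.read_camera("wrist"); cv2.imwrite("pics/w9.png",cv2.resize(im[130:330,140:500,::-1],(792,440),interpolation=2))
E
```

```text
9.2 [549.43659772 112.61406625 122.45780528] [-1.57209486e+00 -1.27866035e-04  1.63384127e+00] 0.8013652946261571 [ 0.13943618  0.03526089 -0.85490872]
```

View pics/w9.png

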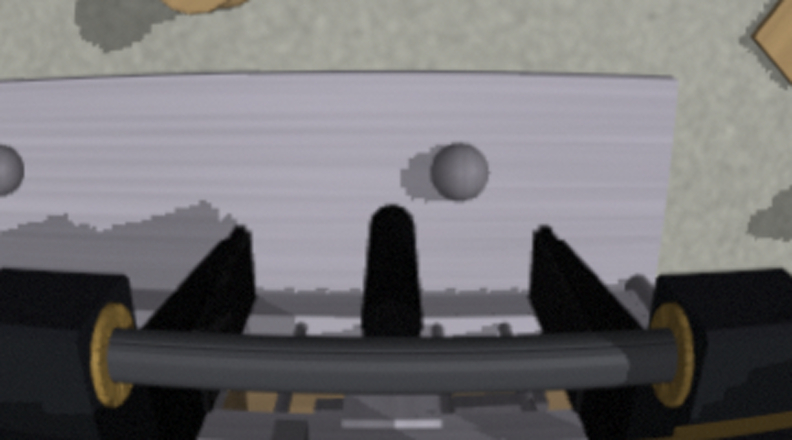

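Emit:
jog_arm --series '[{"dx":0,"dy":0,"dz":0,"rx":0,"ry":0,"rz":0,"gripper":0},{"dx":0,"dy":0,"dz":0,"rx":0,"ry":0,"rz":0,"gripper":0},{"dx":0,"dy":0,"dz":0,"rx":0,"ry":0,"rz":0,"gripper":0},{"dx":0,"dy":0,"dz":0,"rx":0,"ry":0,"rz":0,"gripper":0},{"dx":0,"dy":0,"dz":0,"rx":0,"ry":0,"rz":0,"gripper":0},{"dx":0,"dy":0,"dz":0,"rx":0,"ry":0,"rz":0,"gripper":0},{"dx":0,"dy":0,"dz":0,"rx":0,"ry":0,"rz":0,"gripper":0},{"dx":0,"dy":0,"dz":0,"rx":0,"ry":0,"rz":0,"gripper":0},{"dx":0,"dy":0,"dz":0,"rx":0,"ry":0,"rz":0,"gripper":0},{"dx":0,"dy":0,"dz":0,"rx":0,"ry":0,"rz":0,"gripper":0}]'

```text
t: 10.25
eef_pos: [548.7, 112.5, 121.6]
tcp_rot: [-1.571, 0.0, 1.634]
ft_force: [0.0, -2.6, 0.3]
opening: 0.141
```

```bash
python3 - <<'E'
from h import *
s=env.state(); p=s['eef_pos'];print(s['t'],p,s['tcp_rot'],s['joints'],s['opening'],s['ft_force'])
yaw=.066
v0=Ro.from_euler('z',yaw).apply([-60,-110,0]); print("hinge from tcp",p-v0)
prev=v0
for th in np.arange(.1,1.51,.1):
    v=Ro.from_euler('z',-th).apply(v0); print(round(th,2),np.round(v-prev,1)[:2],np.round(p-v0+v)[:2]); prev=v
E
```

```text
10.25 [548.6772482  112.52729034 121.64168621] [-1.57063134e+00  1.39419532e-04  1.63407681e+00] [ 8.44158093e-02  5.28522285e-01  1.82701179e+00 -1.92034838e-04
  7.86226488e-01 -1.54952531e+00] 0.14054161968216355 [ 0.03469151 -2.62824709  0.34318422]
hinge from tcp [601.29188524 226.24492296 121.64168621]
0.1 [-11.1   5.8] [538. 118.]
0.2 [-10.5   6.9] [527. 125.]
0.3 [-9.7  7.9] [517. 133.]
0.4 [-8.9  8.8] [509. 142.]
0.5 [-7.9  9.7] [501. 152.]
0.6 [-6.9 10.4] [494. 162.]
0.7 [-5.9 11.1] [488. 173.]
0.8 [-4.7 11.6] [483. 185.]
0.9 [-3.6 12. ] [480. 197.]
1.0 [-2.3 12.3] [477. 209.]
1.1 [-1.1 12.5] [476. 222.]
1.2 [ 0.2 12.5] [476. 234.]
1.3 [ 1.4 12.4] [478. 247.]
1.4 [ 2.6 12.2] [480. 259.]
1.5 [ 3.9 11.9] [484. 271.]
```

Emit:
jog_arm --series '[{"dx":-0.011,"dy":0.006,"dz":0,"rx":0,"ry":0,"rz":-5.7,"gripper":0},{"dx":-0.0105,"dy":0.007,"dz":0,"rx":0,"ry":0,"rz":-5.7,"gripper":0},{"dx":-0.0097,"dy":0.008,"dz":0,"rx":0,"ry":0,"rz":-5.7,"gripper":0},{"dx":0,"dy":0,"dz":0,"rx":0,"ry":0,"rz":0,"gripper":0}]'

```text
t: 10.65
eef_pos: [516.3, 134.0, 121.6]
tcp_rot: [-1.569, 0.001, 1.335]
ft_force: [-2.8, -7.2, 0.4]
opening: 0.141
```

```bash
python3 - <<'E'
from h import *
s=env.state(); print(s['t'],s['eef_pos'],s['tcp_rot'],s['opening'],s['ft_force'],s['moment'])
im=env.read_camera("wrist"); cv2.imwrite("pics/w10.png",cv2.resize(im[:,:,::-1],(800,500),interpolation=2))
E
```

```text
10.65 [516.31609327 133.96006076 121.6228926 ] [-1.56946330e+00  6.94578517e-04  1.33477517e+00] 0.14075506419255956 [-2.76896717 -7.22192738  0.39633169] [-1.07638325  0.45333019 -0.13076085]
```

View pics/w10.png

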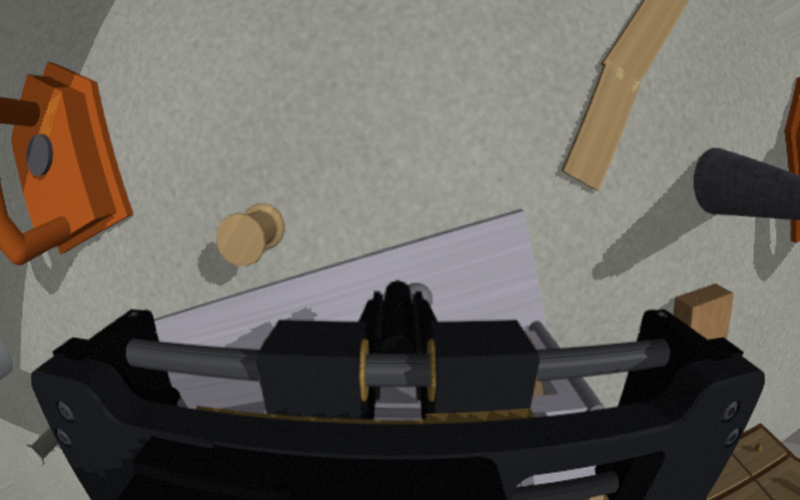

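Emit:
jog_arm --series '[{"dx":-0.0094,"dy":0.0085,"dz":0,"rx":0,"ry":0,"rz":-5.7,"gripper":0},{"dx":-0.0084,"dy":0.0094,"dz":0,"rx":0,"ry":0,"rz":-5.7,"gripper":0},{"dx":-0.0069,"dy":0.0104,"dz":0,"rx":0,"ry":0,"rz":-5.7,"gripper":0},{"dx":-0.0059,"dy":0.0111,"dz":0,"rx":0,"ry":0,"rz":-5.7,"gripper":0},{"dx":-0.0047,"dy":0.0116,"dz":0,"rx":0,"ry":0,"rz":-5.7,"gripper":0},{"dx":-0.0036,"dy":0.012,"dz":0,"rx":0,"ry":0,"rz":-5.7,"gripper":0},{"dx":0,"dy":0,"dz":0,"rx":0,"ry":0,"rz":0,"gripper":0}]'

```text
t: 11.4
eef_pos: [479.0, 197.4, 121.6]
tcp_rot: [-1.571, -0.001, 0.741]
ft_force: [2.8, -3.5, -1.2]
opening: 0.14
```

```bash
python3 - <<'E'
from h import *
s=env.state(); print(s['t'],s['eef_pos'],s['tcp_rot'],s['opening'],s['ft_force'],s['moment'])
im=env.read_camera("scene"); cv2.imwrite("pics/s11.png",cv2.resize(im[130:330,200:440,::-1],(720,600),interpolation=2))
E
```

```text
11.4 [479.02418999 197.37356302 121.61559784] [-1.57114862e+00 -7.60837749e-04  7.40569694e-01] 0.13998005405607555 [ 2.81202563 -3.50706666 -1.18922162] [-0.61837257 -0.34417355 -0.19978707]
```

View pics/s11.png

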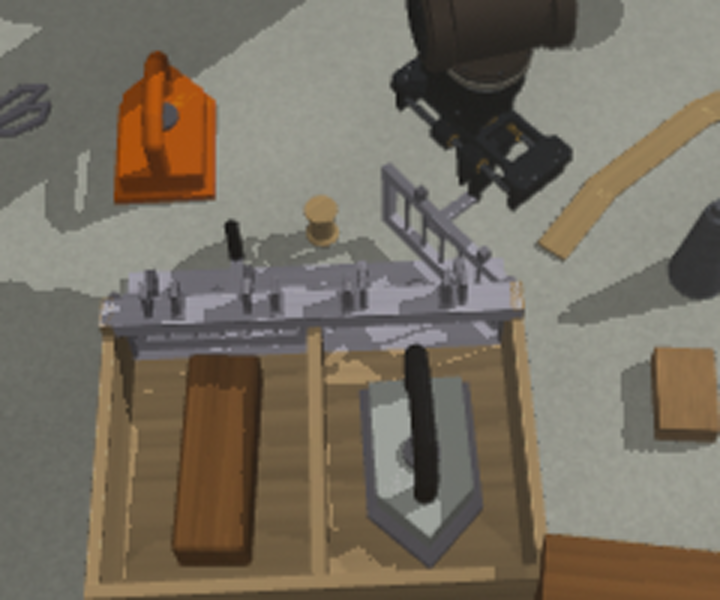

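Emit:
jog_arm --series '[{"dx":-0.0023,"dy":0.0123,"dz":0,"rx":0,"ry":0,"rz":-5.7,"gripper":0},{"dx":-0.0011,"dy":0.0125,"dz":0,"rx":0,"ry":0,"rz":-5.7,"gripper":0},{"dx":0.0002,"dy":0.0125,"dz":0,"rx":0,"ry":0,"rz":-5.7,"gripper":0},{"dx":0.0014,"dy":0.0124,"dz":0,"rx":0,"ry":0,"rz":-5.7,"gripper":0},{"dx":0.0026,"dy":0.0122,"dz":0,"rx":0,"ry":0,"rz":-5.7,"gripper":0},{"dx":0.0039,"dy":0.0119,"dz":0,"rx":0,"ry":0,"rz":-5.7,"gripper":0},{"dx":0,"dy":0,"dz":0,"rx":0,"ry":0,"rz":0,"gripper":0},{"dx":0,"dy":0,"dz":0,"rx":0,"ry":0,"rz":0,"gripper":0},{"dx":0,"dy":0,"dz":0,"rx":0,"ry":0,"rz":0,"gripper":0},{"dx":0,"dy":0,"dz":0,"rx":0,"ry":0,"rz":0,"gripper":0}]'

```text
t: 12.45
eef_pos: [483.5, 269.3, 121.6]
tcp_rot: [-1.571, 0.0, 0.148]
ft_force: [2.0, -4.6, -0.6]
opening: 0.145
```

```bash
python3 - <<'E'
from h import *
s=env.state(); print(s['t'],s['eef_pos'],s['tcp_rot'],s['opening'],s['ft_force'],s['qvel'])
p=s['eef_pos'];v=p-np.array([601.3,226.2,0]);print("theta",np.arctan2(-60,-110) and (np.arctan2(-110,-60)+.066-np.arctan2(v[1],v[0])+np.pi)%(2*np.pi)-np.pi,np.hypot(v[0],v[1]))
im=env.read_camera("scene"); cv2.imwrite("pics/s12.png",cv2.resize(im[130:330,200:440,::-1],(720,600),interpolation=2))
im=env.read_camera("top"); cv2.imwrite("pics/t12.png",cv2.resize(im[:,:,::-1],(800,500),interpolation=2))
E
```

```text
12.45 [483.51645717 269.29187501 121.61609569] [-1.57127067e+00  1.69171271e-04  1.47763377e-01] 0.14513476704265688 [ 1.9597099  -4.62330516 -0.57205298] [-0.00025399  0.00086923  0.00152748  0.00071569  0.00013698 -0.00041701]
theta 1.488180061415708 125.41878907272633
```

View pics/s12.png

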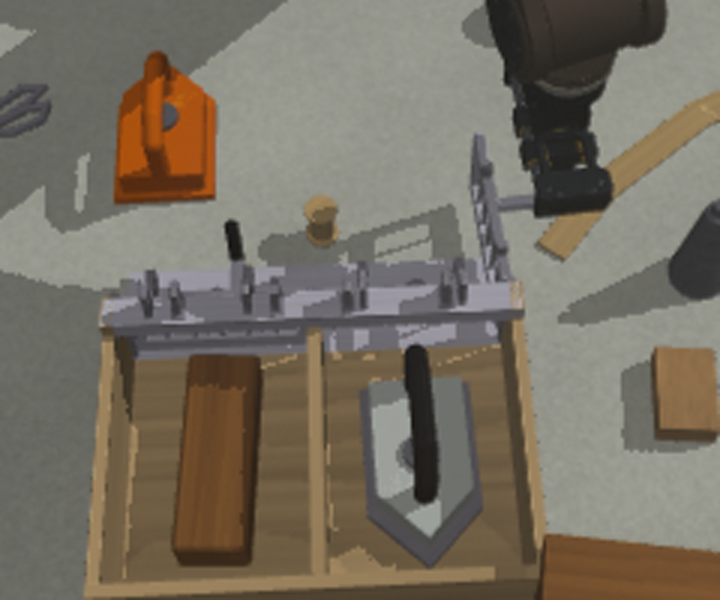

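View pics/t12.png

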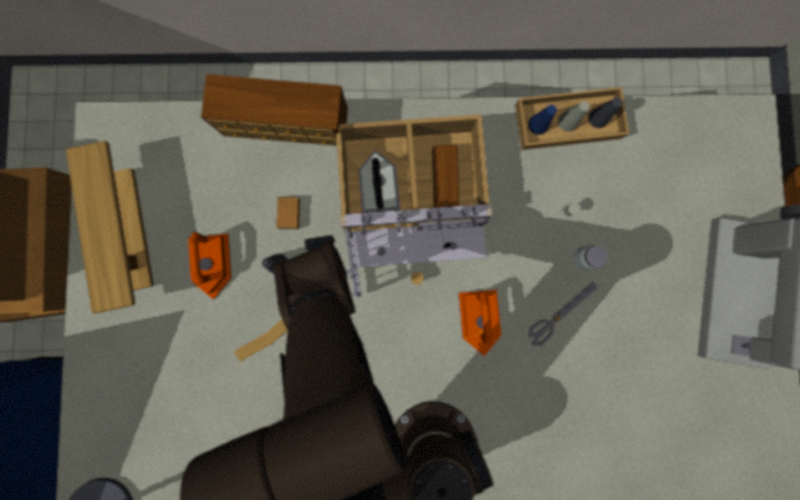

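Gate stands square to the rack (~1.49 rad), gripped and at rest; the right gate and its catches are shut, both left tabs still sit against their posts, and nothing else moved. Handing in.

```bash
python3 - <<'E'
from cell import env
print(env.job_done()); print(env.state()['t'])
E
```

```text
the job is handed in; nothing more can be done
None
the job is handed in; nothing more can be done
```

The iron's bay (left, y > 0; the two orange irons on the table were ignored) now has both catches released. Its gate is held wide open in the gripper. I handed the job in at about 12.6 s; no verdict is reported.

- **Catches:** I squeezed the hinge-side catch first, then the free one. Both closed to an opening of about 0.22, which is roughly 21 mm across the post and tab. The pictures afterwards show both tabs still against their posts.
- **Gate:** I gripped the pin at an opening of 0.14 and swung the gate past its detent in an arc. My estimate of the final angle from the gripper position is 1.49 rad. The arm was at rest, with about 5 N measured at the wrist.
- **Surroundings:** In the last scene and top views the right gate and its catches were shut, and the iron, clapper and every bystander I could see had not moved. The arm hides the cone in the top view, but the scene view shows it standing.

There were two small disagreements, neither of which mattered:

- The catch centres were about 1 mm towards -y of where I had measured them.
- The first move calls were refused because each row needs every field; I resent them with all fields filled in.

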